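Open the terminal box of the heated work holder

TASK

Open the terminal box of the heated work holder without picking anything up: with a fingertip press the orange snap tab down until the cover springs free, let go of the tab, then gently push the grey cover by its thumb step straight along its rails and off the open end of the box, until it lies flat on the table just past that end. Do not lift or carry the cover, do not force it against its latch, and leave the strip on the heater block, the red driver, the paste pot and the chip box where they are.

Things in the scene. Friction and masses are not known exactly. Their poses are not given: they have to be found in the camera images.
- work_holder: Fixed fixture: black terminal box 102 x 66 mm, bare metal heater block (104 x 56 mm, 41 mm high) on its -y side. Origin: on the table under the middle of the seated cover; z up; +x is the way the cover slides. The cover's seat is 18 mm up. Along both long edges rails with lips (z 23.5 to 26.5 mm, |y| over 26 mm) hold it from x = -48 to +48 mm: it leaves only by sliding to +x.
- cover: Loose light-grey cover, plate 94 (x) x 58 (y) x 4 mm, about 60 g. Origin: centre of its underside; at (0, 0, 18) mm of work_holder, axes parallel, while seated. A window at x = -41 to -33 mm takes the orange tooth that blocks it. Across it a wedge-shaped thumb step, 36 mm wide: upright face at x = -20 mm looking to -x, from 4 to 17 mm above the underside, sloping down on the +x side.
- thumb_step (a point): Middle of the upright pushing face of the cover's thumb step, 11 mm above the cover's underside (29 mm above the table while seated). Push it towards +x of work_holder. Near the end of the push the cover tips, its front edge on the table, then its rear edge slips off the box and it lies flat.
- tab_pad (a point): Middle of the top of the orange thumb pad, 24 mm above the table at rest, at (-70, 0, 24) mm of work_holder; moves with the tab. The pad is 20 mm (x) x 28 mm (y), stands clear outside the end of the box, and is pressed straight down.
- tab (a joint): Snap tab's turn about its root (70 mm from the pad's middle), rad: 0 at rest, 0.15 fully down (pad 10.5 mm lower). Spring: 1.5 to 4 N at the pad. Past 0.105 (7.5 mm) the tooth is clear and plungers push the cover 6 mm to +x in about half a second: hold it down that long. Let go, it rises part way, tooth under the cover, which stays free to slide; it springs back once the cover has passed.
- strip_carrier: Loose metal strip carrier with a small black tab, 90 x 38 x 9 mm, lying on the heater block between its guides, 36 mm above the table. Leave it. Origin: centre of its underside.
- driver_red: Loose precision screwdriver with red handle, 130 mm long, 13 mm thick, lying beside the box on its +y side. Leave it. Origin: centre of its underside.
- jar_paste: Loose white paste pot with a blue cap, 42 mm across, 34 mm high, standing near the box. Leave it. Origin: centre of its underside.
- chip_box: Loose square chip box with a black base and a clear lid, 50 x 50 x 14 mm, near the box. Leave it. Origin: centre of its underside.
- open_end (a point): Middle of the box's open end at seat height, (48, 0, 18) mm of work_holder: the cover drops to the table past it. Two 4 mm high ears with screws stand out to x = +60 mm below it. At the other end, x = -54 to -48 mm, |y| 13 to 30 mm, stubs 22.5 mm high hold two spring plungers behind the cover.

How it is judged:
By the outcome, as a careful person would: the job done as asked, in the order asked, and still so for the second after the job is handed in, with the robot touching nothing.
It also fails if it takes over 42 s, if anything falls off the work surface, if the arm or the gripper's body presses on something with over 40 N, if the wrist force passes 120 N, or if a joint passes its speed limit or range.

ROBOT

A 7-joint arm with a two-finger parallel gripper is mounted at the origin on the work surface; the furniture and walls round the work are solid. World frame = base frame: x ahead of the robot, y to its left, z up, the work surface at z = 0. Lengths are in m, angles in rad, forces in N, time in s.
With the tool pointing down it reaches from about 0.4 to 0.85 m from the base axis. Payload 10.4 kg.
Tool frame: the origin (TCP) lies midway between the tips of the shut fingers; the grasp point (between the pads) lies 19 mm behind it; z points along the fingers, x is the direction in which the jaws open and shut, and the axes are right-handed (so a half turn about z gives the same grasp; the last joint's range is limited). The gripper opens to 85 mm and grips with 20 to 120 N. Pads are 22 mm wide; open, the fingers measure 114 mm over their backs; the gripper's body (76 mm by 85 mm) begins 54 mm behind the grasp point. The pads swing forward as they close: fully open they stand 13 mm farther back than shut.
Start: joints at [-1.235, 0.332, -0.065, 1.46, 0.022, 1.35, -0.088], TCP at [0.219, 0.585, 0.198] pointing down, gripper open.
Joint ranges: [-2.6, 2.6], [-0.5, 2.12], [-1.47, 1.34], [0.16, 2.42], [-1.27, 4.41], [0.06, 2.06], [-2.6, 2.6]. Speed limits (rad/s): [2.22, 2.22, 2.79, 2.79, 3.14, 3.14, 3.14].

INTERFACE

Orientations are given as a unit quaternion [x, y, z, w].
In Python, from workcell import monitor, eyes, ticket, models gives the robot as it stands.
- The arm moves only by the tool servo_tool, never from a script. Its argument "motion" is a list of rows, each a list of 7 numbers: the opening, from 0 (shut) to 1 (fully open), then the shift along the tool's x, y, z in m, then the turn, a rotation vector about the tool's x, y, z in degrees. In form: [[fingers, tx, ty, tz, rx, ry, rz], ...]. A call has 1 to 20 rows; each row is the pose to reach, as a shift and turn from the pose commanded when the call began, along the tool's axes at that moment; what a row does not reach only later rows make up. A row lasts 1/8 s, in which the tool goes at most 62.5 mm and 10.7 degrees, less where a joint would pass 70% of its speed; a pose out of reach is approached as far as the arm can. A call with a gripper value outside its range is refused whole. The fingers move at their own pace and stop on an object; "grip_force" is the grip in N (left out, the last holds). Time passes only in rows, so rows that repeat a pose let the fingers close. It gives the time, the measured TCP pose, the force and the opening at its end, in the units of the state.
- monitor.get_obs(): the state, without advancing time (a new reading comes with each control period).
- eyes.camera(name): name is "scene" or "top" or "wrist"; returns (picture, depth): 420x560x3 uint8, blue, green, red; 420x560 float32, m along the optical axis (not along the pixel's ray), 0 where there is no reading.
- eyes.camera_info(name): a dict with "intrinsics" (3x3 intrinsics, pixels), "extrinsics" (4x4, takes a point from world to camera coordinates); the wrist camera has in their place "tool_from_camera" (4x4, takes a point from camera to tool coordinates, whose origin is the TCP and whose axes are the tool frame's). Camera axes: x right, y down, z forward; pixel columns grow to the right and rows downward; lengths in m; the calibration is good to about 2 mm. A picture is of the moment at which its call begins: read the wrist's pose just before it. camera_info takes no time and is no camera call.
- ticket.hand_in(): hands the job in, once; it reports no verdict.
Trained networks look in the newest picture that a camera, given by its name, has taken for a name from the list of things; names that differ only in an ending like _2 or _b are one class to them, and where a whole thing is asked for, a point or a joint stands for the part that bears it (a point fixed in the world has none). Each returns a list of dicts, best first, with "confidence" (0 to 1); they miss things now and then, are a little off and sometimes report something else, mostly with a low value. They report only what shows in the picture. A call takes as long as a camera call.
- models.boxes_of(camera, thing): "point" ([x, y, z] in m, in the coordinates of the camera as it stood for that picture, good to about 4 mm: the middle of the surface that is visible of it).
The state is a dict: "clock": time; "joint_pos": joint angles; "joint_velocities": joint speeds; "tau": joint torques, N m; "position": TCP position; "ee_rot": TCP orientation; "ft_force": force on the tool from outside, world axes, zero at the start; "torque": the same for the moment, N m; "grip_width": opening from 0.0 (shut) to 1.0 (fully open).
Only numpy, scipy, OpenCV 4.12 (cv2) and the standard library are available. Lean on these libraries where they do the work, as an engineer would, in place of code of your own. Each camera call takes 0.05 s, during which the arm holds its last target. There are 200 camera calls.

## Working session

There is one attempt and no reset: what is moved stays moved. The work goes in short steps, Python scripts to look and compute and a tool call to move; the robot and the scene stay as the last step left them, time stands still between calls to the robot, and variables do not carry over. Pictures are saved under pics/ and viewed, about 8 in all and at most 12, crops included, and the job is handed in when it is done.

Besides the shell and the picture viewer there is one more tool, called after "Request:" as name(argument=value, ...) on one line, values as JSON. servo_tool: Moves the arm, as the interface text tells. Its arguments: {"type":"object","properties":{"motion":{"type":"array"},"grip_force":{"type":"number"}},"required":["motion"]}

```bash
mkdir -p pics; cat > h.py <<'E'
import numpy as np, cv2
from scipy.spatial.transform import Rotation as R
from workcell import monitor, eyes, ticket, models
def T_wc(n):
    i=eyes.camera_info(n)
    if n=="wrist":
        o=monitor.get_obs(); T=np.eye(4); T[:3,:3]=R.from_quat(o["ee_rot"]).as_matrix(); T[:3,3]=o["position"]
        return T@np.array(i["tool_from_camera"])
    return np.linalg.inv(np.array(i["extrinsics"]))
def find(n,things,T):
    for t in things:
        for d in models.boxes_of(n,t)[:2]:
            p=T@np.r_[d["point"],1]; print(n,t,round(d["confidence"],2),p[:3].round(4))
def cloud(n,depth,T):
    K=np.array(eyes.camera_info(n)["intrinsics"]); v,u=np.indices(depth.shape)
    P=np.stack([(u-K[0,2])/K[0,0]*depth,(v-K[1,2])/K[1,1]*depth,depth],-1)
    return P@T[:3,:3].T+T[:3,3]
E
python3 - <<'E'
from h import *
o=monitor.get_obs(); print(o["clock"],o["position"],o["ee_rot"],o["ft_force"])
T=T_wc("top"); im,d=eyes.camera("top"); cv2.imwrite("pics/top1.png",im)
find("top",["cover","tab_pad","thumb_step","work_holder","driver_red","jar_paste","chip_box","strip_carrier"],T)
np.save("top1.npy",cloud("top",d,T)); 
E
```

```text
0.0 [0.21929018 0.58480704 0.19689754] [ 8.21912214e-01  5.69613712e-01 -5.87914248e-04  4.31788224e-04] [ 0.22262548 -0.01943943 -1.02656784]
top cover 0.77 [0.4898 0.0887 0.0252]
top tab_pad 0.6 [0.4808 0.0238 0.0248]
top thumb_step 0.6 [0.4958 0.0879 0.0171]
top work_holder 0.76 [0.5255 0.057  0.0247]
top driver_red 0.57 [0.4349 0.1428 0.0131]
top jar_paste 0.94 [0.3993 0.0165 0.0335]
top chip_box 0.82 [ 0.5144 -0.0609  0.0147]
top strip_carrier 0.75 [0.5518 0.0637 0.0423]
```

View pics/top1.png

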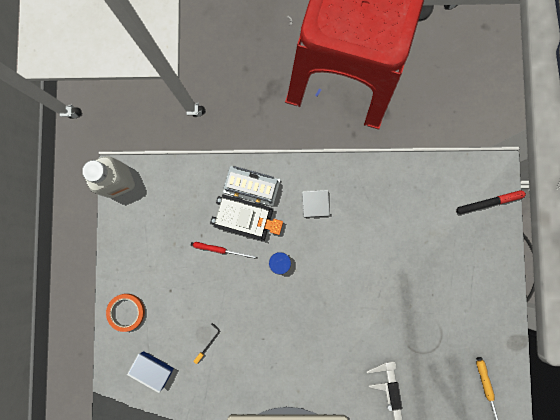

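The top view shows the box at about (240,215) and the orange tab at (275,227), so the slide direction is image left, about +y in world. The driver is at (222,250), the pot at (280,263) and the chip box at (316,203).

```bash
python3 - <<'E'
from h import *
i=eyes.camera_info("wrist"); print(np.array(i["tool_from_camera"]).round(3),np.array(i["intrinsics"]).round(0))
o=monitor.get_obs();print(R.from_quat(o["ee_rot"]).as_matrix().round(3))
P=np.load("top1.npy"); im=cv2.imread("pics/top1.png")
m=(im[...,2]>180)&(im[...,0]<90)&(im[...,1]<170)&(im[...,1]>90)
m[:200]=0;m[260:]=0;m[:,:200]=0;m[:,300:]=0
print(m.sum(),P[m].mean(0)); 
# tall things
t=(P[...,2]>.1)&(P[...,0]>0)&(P[...,0]<.8)&(P[...,1]>0)&(P[...,1]<.65); print(t.sum(), P[t].min(0) if t.any() else 0,P[t].max(0) if t.any() else 0)
E
```

```text
[[ 1.    -0.    -0.001  0.   ]
 [ 0.     0.961  0.276 -0.071]
 [ 0.001 -0.276  0.961 -0.176]
 [ 0.     0.     0.     1.   ]] [[291.   0. 284.]
 [  0. 291. 211.]
 [  0.   0.   1.]]
[[ 0.351  0.936 -0.   ]
 [ 0.936 -0.351 -0.   ]
 [-0.    -0.    -1.   ]]
194 [0.47599796 0.02573691 0.02574841]
444 [0.55004228 0.31845893 0.10050888] [0.58901839 0.35636151 0.12142457]
```

Request:
servo_tool(motion=[[0,-0.403,0.419,0.03,0,0,0],[0,-0.403,0.419,0.03,0,0,0],[0,-0.403,0.419,0.03,0,0,0],[0,-0.403,0.419,0.03,0,0,0],[0,-0.403,0.419,0.03,0,0,0],[0,-0.403,0.419,0.03,0,0,0],[0,-0.403,0.419,0.03,0,0,0],[0,-0.403,0.419,0.03,0,0,0],[0,-0.403,0.419,0.03,0,0,0],[0,-0.403,0.419,0.03,0,0,0],[0,-0.403,0.419,0.03,0,0,0],[0,-0.403,0.419,0.03,0,0,0]])

```text
clock: 1.95
position: [0.4699, 0.0619, 0.1677]
ee_rot: [0.822, 0.57, 0.0, -0.0]
ft_force: [0.1, 0.1, -0.5]
grip_width: -0.001
```

```bash
python3 - <<'E'
from h import *
o=monitor.get_obs(); print(o["clock"],o["position"],o["grip_width"],o["ft_force"],o["joint_pos"])
T=T_wc("wrist"); im,d=eyes.camera("wrist"); cv2.imwrite("pics/w1.png",im)
find("wrist",["cover","tab_pad","thumb_step","open_end","strip_carrier","driver_red","jar_paste"],T)
P=cloud("wrist",d,T); np.save("w1.npy",P)
b=im.astype(int); m=(b[...,2]>150)&(b[...,2]-b[...,0]>100)&(b[...,1]-b[...,0]>40)&(P[...,2]<.06)
print(m.sum(),np.median(P[m],0))
q=P[m&(P[...,2]>.02)&(P[...,2]<.028)][:,:2]; r=cv2.minAreaRect((q*1000).astype(np.float32)); print(r)
# cover plate top: light & z ~22mm
g=(b.min(-1)>120)&(abs(P[...,2]-.022)<.004)&(P[...,1]>.03)&(P[...,1]<.16)
q=(P[g][:,:2]*1000).astype(np.float32); print(g.sum(),cv2.minAreaRect(q))
E
```

```text
1.95 [0.46993615 0.06190869 0.16771793] -0.0005845669394724921 [ 0.12708396  0.13006371 -0.54840371] [-6.40543837e-01  2.02598311e-03  4.17927054e-01  1.90670837e+00
 -1.33688110e-03  1.23303744e+00  9.91160813e-01]
wrist cover 0.69 [0.4928 0.0874 0.023 ]
wrist tab_pad 0.69 [0.4735 0.0249 0.0227]
wrist thumb_step 0.58 [0.4951 0.0831 0.0237]
wrist open_end 0.58 [0.5167 0.0747 0.0287]
wrist strip_carrier 0.84 [0.5521 0.0851 0.0408]
wrist driver_red 0.94 [0.4355 0.1416 0.0124]
wrist jar_paste 0.63 [0.4025 0.0161 0.0363]
619 [0.47713803 0.02474295 0.0236259 ]
((502.1451721191406, 52.77206802368164), (116.48722076416016, 34.67893600463867), 47.90495300292969)
2720 ((476.5522155761719, 64.34532165527344), (158.02560424804688, 83.5140380859375), 50.244873046875)
```

View pics/w1.png

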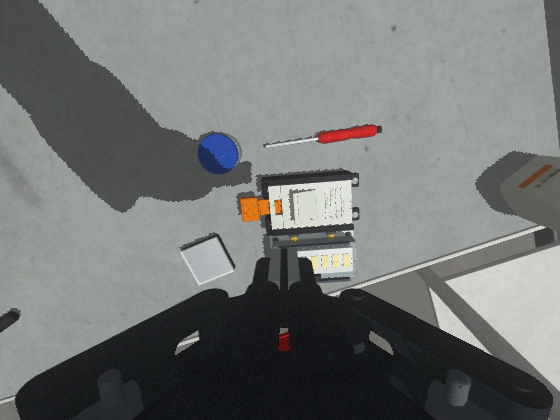

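The wrist view shows the pad at about (250,209), the cover at (310,205), the step at (303,205) and the open end with its ears at (357,197). Next I fit the axes more exactly.

```bash
python3 - <<'E'
from h import *
im=cv2.imread("pics/w1.png").astype(int); P=np.load("w1.npy")
sub=np.zeros(im.shape[:2],bool); sub[168:236,232:366]=1
O=sub&(im[...,2]>150)&(im[...,2]-im[...,0]>100)
pad=O.copy(); pad[:,261:]=0
for n,m in (("orange",O),("pad",pad)):
    q=(P[m][:,:2]*1000).astype(np.float32); print(n,m.sum(),np.median(P[m],0),cv2.minAreaRect(q))
C=(sub&(im.min(-1)>140)).astype(np.uint8); nl,L,S,c=cv2.connectedComponentsWithStats(C); k=1+S[1:,4].argmax()
m=L==k; m&=(P[...,2]>.018)&(P[...,2]<.04); q=(P[m][:,:2]*1000).astype(np.float32); print("cover",m.sum(),cv2.minAreaRect(q),q.mean(0))
# step top: z>0.028
s=m&(P[...,2]>.029);q=(P[s][:,:2]*1000).astype(np.float32); print("step",s.sum(),q.mean(0),cv2.minAreaRect(q) if len(q)>4 else 0)
# dark box
B=sub&(im.max(-1)<70)&(P[...,2]>.02)&(P[...,2]<.032); q=(P[B][:,:2]*1000).astype(np.float32); print("box",B.sum(),cv2.minAreaRect(q))
big=cv2.resize(im[160:290,225:375].astype(np.uint8),None,fx=5,fy=4.6,interpolation=cv2.INTER_CUBIC); cv2.imwrite("pics/w1c.png",big)
E
```

```text
orange 610 [0.47653953 0.02442771 0.02362623] ((474.43170166015625, 49.44443130493164), (133.91122436523438, 86.71615600585938), 5.07631254196167)
pad 424 [0.47371088 0.02001646 0.02413732] ((441.1363525390625, 42.85010528564453), (26.587383270263672, 111.94960021972656), 53.690208435058594)
cover 3194 ((494.05426025390625, 85.49530029296875), (93.81990814208984, 51.95925521850586), 73.68626403808594) [493.58966  87.95407]
step 422 [489.76395  74.2761 ] ((490.43975830078125, 75.36821746826172), (18.959487915039062, 36.39751434326172), 70.13509368896484)
box 1223 ((492.8905944824219, 82.06070709228516), (101.17993927001953, 67.5580825805664), 73.76668548583984)
```

View pics/w1c.png

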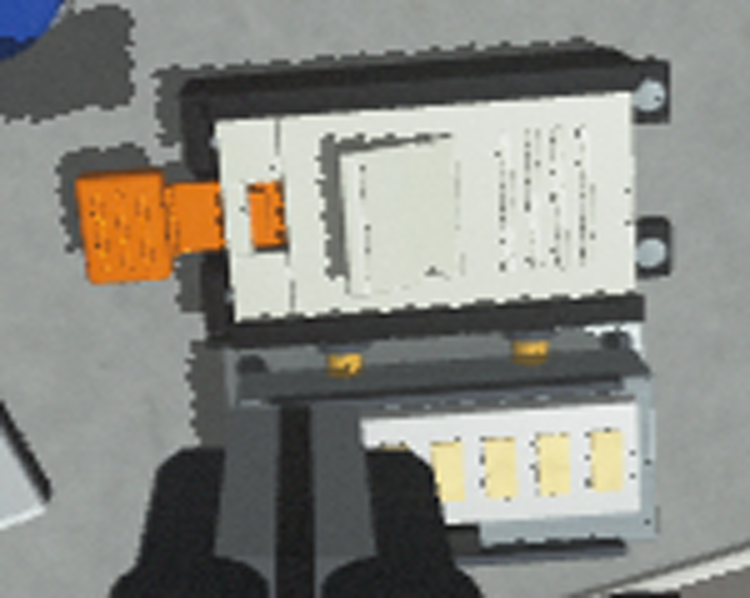

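Request:
servo_tool(motion=[[0,-0.0436,0.0192,0.04,0,0,-4.3],[0,-0.0436,0.0192,0.08,0,0,-4.3],[0,-0.0436,0.0192,0.115,0,0,-4.3],[0,-0.0436,0.0192,0.132,0,0,-4.3],[0,-0.0436,0.0192,0.132,0,0,-4.3],[0,-0.0436,0.0192,0.132,0,0,-4.3]])

```text
clock: 3.1
position: [0.4735, 0.0133, 0.0365]
ee_rot: [0.8, 0.6, 0.001, 0.0]
ft_force: [0.1, 0.5, 0.2]
grip_width: -0.003
```

```bash
python3 - <<'E'
from h import *
o=monitor.get_obs(); print(o["clock"],o["position"],o["ft_force"])
print(R.from_quat(o["ee_rot"]).as_matrix().round(3))
T=T_wc("wrist"); im,d=eyes.camera("wrist"); cv2.imwrite("pics/w2.png",im)
find("wrist",["tab_pad"],T)
E
```

```text
3.1 [0.47354011 0.0133306  0.03651697] [0.12545609 0.47745835 0.23514502]
[[ 0.28   0.96   0.001]
 [ 0.96  -0.28   0.   ]
 [ 0.001  0.001 -1.   ]]
wrist tab_pad 0.85 [0.4722 0.027  0.0207]
```

View pics/w2.png

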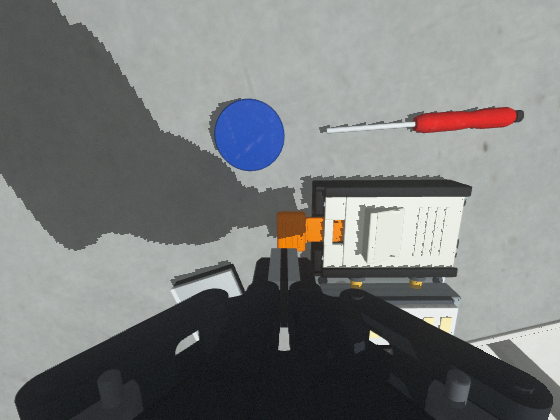

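The fingertips are at (285,250), over the pad, which spans columns 277–305, and clear of the box edge at column 313. Now I press.

Request:
servo_tool(motion=[[0,0,0,0.006,0,0,0],[0,0,0,0.012,0,0,0],[0,0,0,0.015,0,0,0],[0,0,0,0.018,0,0,0],[0,0,0,0.02,0,0,0],[0,0,0,0.021,0,0,0],[0,0,0,0.022,0,0,0],[0,0,0,0.022,0,0,0]])

```text
clock: 4.2
position: [0.4729, 0.0132, 0.0137]
ee_rot: [0.8, 0.6, 0.0, -0.0]
ft_force: [0.1, -0.5, 0.4]
grip_width: -0.003
```

```bash
cat > c.py <<'E'
from h import *
import sys
o=monitor.get_obs(); print(o["clock"],o["position"],o["ft_force"])
T=T_wc("wrist"); im,d=eyes.camera("wrist"); cv2.imwrite(f"pics/{sys.argv[1]}.png",im); P=cloud("wrist",d,T)
x=np.array([np.cos(np.radians(73.7)),np.sin(np.radians(73.7))]); y=np.array([-x[1],x[0]]); c=np.array([.4937,.0863])
C=((im.min(-1)>140)&(P[...,2]>-.003)&(P[...,2]<.04)).astype(np.uint8)
H=np.stack([(P[...,:2]-c)@x,(P[...,:2]-c)@y],-1)
C&=(abs(H[...,1])<.028)&(H[...,0]>-.06)&(H[...,0]<.2)
n,L,S,_=cv2.connectedComponentsWithStats(C); m=L==1+S[1:,4].argmax()
q=(H[m]*1000).astype(np.float32); r=cv2.minAreaRect(q); print("cover (holder mm)",m.sum(),r, "x range",np.percentile(q[:,0],[1,99]),"z pct",np.percentile(P[m][:,2],[2,50,98]).round(4))
print("tcp in holder", (np.array(o["position"])[:2]-c)@x,(np.array(o["position"])[:2]-c)@y)
find("wrist",["cover","tab_pad"],T)
E
python3 c.py w3
```

```text
4.2 [0.47293078 0.01321299 0.01368737] [ 0.06358284 -0.54049342  0.38759185]
cover (holder mm) 15749 ((37.3015251159668, -0.031818389892578125), (171.9149169921875, 55.98411178588867), 0.04189939796924591) x range [-46.3348967  116.83341919] z pct [-0.0019  0.0218  0.0349]
tcp in holder -0.07597852647998236 -0.0005786867332167972
wrist cover 0.74 [0.4913 0.0817 0.021 ]
wrist cover 0.43 [ 0.497  -0.0688  0.0128]
wrist tab_pad 0.64 [0.4682 0.0275 0.0185]
```

```bash
python3 -c "
import cv2;a=cv2.imread('pics/w3.png')[150:300,220:490];cv2.imwrite('pics/w3c.png',cv2.resize(a,None,fx=2.9,fy=2.9,interpolation=2))"
```

```text
(no output)
```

View pics/w3c.png

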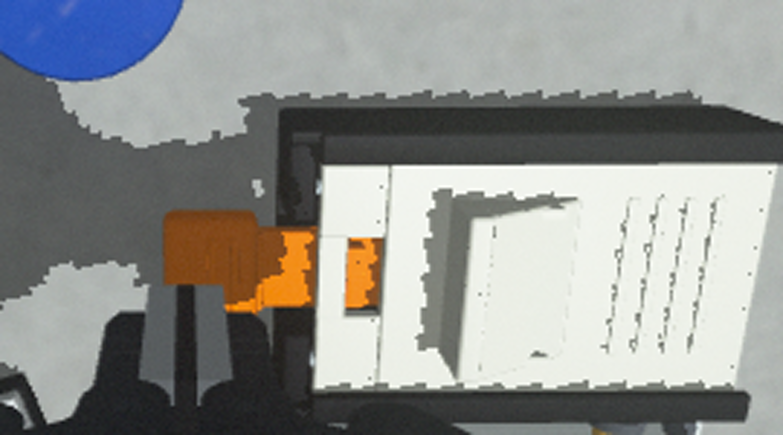

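```bash
python3 - <<'E'
from h import *
o=monitor.get_obs();print(o["position"],o["ft_force"],o["torque"])
T=T_wc("wrist"); im,d=eyes.camera("wrist"); P=cloud("wrist",d,T)
x=np.array([.2807,.9598]); y=np.array([-x[1],x[0]]); c=np.array([.4937,.0863])
b=im.astype(int); m=(b[...,2]-b[...,0]>60)&(P[...,2]<.05)
m[:200]=0; m[300:]=0; m[:,:260]=0; m[:,360:]=0
for lo in range(-84,-28,6):
    h=(P[m][:,:2]-c)@x*1000; s=(h>=lo)&(h<lo+6)
    if s.sum()>3: print(lo,s.sum(),np.percentile(P[m][s][:,2]*1000,[10,50,90]).round(1),(((P[m][s][:,:2]-c)@y)*1000).min().round(1),(((P[m][s][:,:2]-c)@y)*1000).max().round(1))
f=P[250:300,268:300]; 
for r in range(240,300,8): print(r,[tuple((P[r,cc]*1000).round(0)) for cc in (274,280,294)])
E
```

```text
[0.47298386 0.01322766 0.01375177] [-0.09680594 -0.88735463  0.7295035 ] [-0.00052265  0.00629425 -0.069688  ]
-84 99 [22.4 23.8 24.7] -1.0 13.5
-78 238 [22.6 24.2 25. ] -0.7 13.9
-72 273 [22.  24.1 25.1] -7.0 13.9
-66 307 [21.7 23.9 24.8] -9.0 13.9
-60 263 [16.2 17.3 18.8] -19.0 8.9
-54 257 [16.3 17.1 17.9] -9.5 8.9
-48 26 [16.  17.1 17.7] -8.6 8.6
-42 169 [17.3 21.8 22.6] -8.7 7.0
-36 98 [16.3 17.1 18. ] -8.5 7.0
240 [(np.float64(476.0), np.float64(5.0), np.float64(-1.0)), (np.float64(468.0), np.float64(13.0), np.float64(24.0)), (np.float64(470.0), np.float64(21.0), np.float64(24.0))]
248 [(np.float64(461.0), np.float64(12.0), np.float64(52.0)), (np.float64(462.0), np.float64(15.0), np.float64(51.0)), (np.float64(464.0), np.float64(22.0), np.float64(52.0))]
256 [(np.float64(461.0), np.float64(12.0), np.float64(60.0)), (np.float64(461.0), np.float64(15.0), np.float64(62.0)), (np.float64(464.0), np.float64(21.0), np.float64(60.0))]
264 [(np.float64(461.0), np.float64(12.0), np.float64(69.0)), (np.float64(462.0), np.float64(15.0), np.float64(70.0)), (np.float64(464.0), np.float64(21.0), np.float64(69.0))]
272 [(np.float64(461.0), np.float64(13.0), np.float64(78.0)), (np.float64(462.0), np.float64(15.0), np.float64(78.0)), (np.float64(464.0), np.float64(21.0), np.float64(77.0))]
280 [(np.float64(461.0), np.float64(13.0), np.float64(84.0)), (np.float64(462.0), np.float64(15.0), np.float64(85.0)), (np.float64(464.0), np.float64(20.0), np.float64(84.0))]
288 [(np.float64(460.0), np.float64(13.0), np.float64(92.0)), (np.float64(465.0), np.float64(14.0), np.float64(85.0)), (np.float64(462.0), np.float64(21.0), np.float64(93.0))]
296 [(np.float64(460.0), np.float64(14.0), np.float64(98.0)), (np.float64(468.0), np.float64(13.0), np.float64(86.0)), (np.float64(462.0), np.float64(20.0), np.float64(98.0))]
```

The picture and depth show the pad still at 24 mm, with the visible fingertip ending well above it. There is no contact force either, so the tips stand farther back than nominal. I'll keep going down in small steps, watching the force.

Request:
servo_tool(motion=[[0,0,0,0.005,0,0,0],[0,0,0,0.01,0,0,0],[0,0,0,0.01,0,0,0]])

```text
clock: 4.78
position: [0.4725, 0.0131, 0.0031]
ee_rot: [0.8, 0.6, -0.0, -0.0]
ft_force: [0.3, -0.4, 0.4]
grip_width: -0.004
```

```bash
cat > p.py <<'E'
from h import *
o=monitor.get_obs();print(o["clock"],o["position"],o["ft_force"],o["torque"],o["grip_width"])
T=T_wc("wrist"); im,d=eyes.camera("wrist"); cv2.imwrite("pics/w4.png",im); P=cloud("wrist",d,T)
x=np.array([.2807,.9598]); y=np.array([-x[1],x[0]]); c=np.array([.4937,.0863])
H=np.stack([(P[...,:2]-c)@x,(P[...,:2]-c)@y,P[...,2]],-1)*1000
b=im.astype(int); m=(b[...,2]-b[...,0]>60)
def z(x0,x1,y0,y1,mm=None):
    s=(H[...,0]>x0)&(H[...,0]<x1)&(H[...,1]>y0)&(H[...,1]<y1)&(H[...,2]<45)
    if mm is not None: s&=mm
    return s.sum(),np.median(H[s][:,2]).round(1) if s.any() else None
print("pad z",z(-80,-60,2,14,m),"outer",z(-80,-74,2,14,m),"inner",z(-66,-61,2,14,m))
w=(b.min(-1)>140)&(H[...,2]>15)&(H[...,2]<40)&(abs(H[...,1])<24)&(H[...,0]<150)
print("cover x range",np.percentile(H[w][:,0],[.5,99.5]))
for r in range(228,256,4): print(r,[tuple(H[r,k].round(0)) for k in (278,292)])
E
python3 p.py
```

```text
4.775 [0.47247329 0.01314789 0.00312513] [ 0.29257376 -0.40165406  0.38734907] [ 0.00947708  0.02040305 -0.04739657] -0.003542715174368845
pad z (np.int64(681), np.float64(24.0)) outer (np.int64(207), np.float64(23.9)) inner (np.int64(182), np.float64(24.0))
cover x range [-47.19962618  45.69982673]
228 [(np.float64(-80.0), np.float64(7.0), np.float64(-2.0)), (np.float64(-71.0), np.float64(7.0), np.float64(-0.0))]
232 [(np.float64(-79.0), np.float64(13.0), np.float64(22.0)), (np.float64(-71.0), np.float64(13.0), np.float64(23.0))]
236 [(np.float64(-79.0), np.float64(11.0), np.float64(24.0)), (np.float64(-71.0), np.float64(11.0), np.float64(23.0))]
240 [(np.float64(-79.0), np.float64(9.0), np.float64(24.0)), (np.float64(-71.0), np.float64(9.0), np.float64(25.0))]
244 [(np.float64(-79.0), np.float64(6.0), np.float64(23.0)), (np.float64(-71.0), np.float64(7.0), np.float64(25.0))]
248 [(np.float64(-79.0), np.float64(11.0), np.float64(41.0)), (np.float64(-72.0), np.float64(11.0), np.float64(41.0))]
252 [(np.float64(-79.0), np.float64(11.0), np.float64(46.0)), (np.float64(-72.0), np.float64(11.0), np.float64(46.0))]
```

The cover is still seated, with its range at -47..46. The visible tip is about 36 mm behind the TCP, so I go lower.

Request:
servo_tool(motion=[[0,0,0,0.005,0,0,0],[0,0,0,0.01,0,0,0],[0,0,0,0.014,0,0,0],[0,0,0,0.018,0,0,0],[0,0,0,0.018,0,0,0]])

```text
clock: 5.45
position: [0.4728, 0.0129, -0.0146]
ee_rot: [0.8, 0.6, -0.0, -0.0]
ft_force: [0.0, -1.9, 1.5]
grip_width: 0.001
```

```bash
python3 p.py
```

```text
5.45 [ 0.47278331  0.01289911 -0.01455961] [ 0.04090989 -1.88237224  1.52161432] [-0.32687401  0.18168528  0.02194879] 0.0013088692461345178
pad z (np.int64(588), np.float64(18.7)) outer (np.int64(131), np.float64(18.1)) inner (np.int64(199), np.float64(19.0))
cover x range [-46.52384363  45.51553355]
228 [(np.float64(-80.0), np.float64(13.0), np.float64(-0.0)), (np.float64(-71.0), np.float64(13.0), np.float64(-1.0))]
232 [(np.float64(-80.0), np.float64(10.0), np.float64(-1.0)), (np.float64(-71.0), np.float64(10.0), np.float64(-2.0))]
236 [(np.float64(-79.0), np.float64(13.0), np.float64(12.0)), (np.float64(-72.0), np.float64(14.0), np.float64(14.0))]
240 [(np.float64(-79.0), np.float64(13.0), np.float64(19.0)), (np.float64(-72.0), np.float64(13.0), np.float64(19.0))]
244 [(np.float64(-79.0), np.float64(11.0), np.float64(18.0)), (np.float64(-72.0), np.float64(11.0), np.float64(18.0))]
248 [(np.float64(-79.0), np.float64(10.0), np.float64(23.0)), (np.float64(-72.0), np.float64(11.0), np.float64(23.0))]
252 [(np.float64(-79.0), np.float64(11.0), np.float64(29.0)), (np.float64(-72.0), np.float64(11.0), np.float64(30.0))]
```

Contact: the pad is down 5.3 mm. I go 4 mm more and hold.

Request:
servo_tool(motion=[[0,0,0,0.002,0,0,0],[0,0,0,0.004,0,0,0],[0,0,0,0.004,0,0,0],[0,0,0,0.004,0,0,0],[0,0,0,0.004,0,0,0],[0,0,0,0.004,0,0,0],[0,0,0,0.004,0,0,0],[0,0,0,0.004,0,0,0]])

```text
clock: 6.5
position: [0.473, 0.0132, -0.0183]
ee_rot: [0.8, 0.6, 0.0, 0.0]
ft_force: [-2.6, -2.8, 3.2]
grip_width: -0.002
```

```bash
python3 p.py | head -3
```

```text
6.5 [ 0.47298687  0.01317997 -0.01829106] [-2.55846609 -2.82745744  3.15045429] [-0.70512091  0.27828059  0.0297513 ] -0.0024495768473575767
pad z (np.int64(597), np.float64(15.0)) outer (np.int64(151), np.float64(13.9)) inner (np.int64(200), np.float64(15.9))
cover x range [-41.35597565  51.72411301]
```

The cover sprang 6 mm. Now I let go, rise, move over behind the step and come down.

Request:
servo_tool(motion=[[0,0,0,-0.01,0,0,0],[0,0,0,-0.035,0,0,0],[0,0,0,-0.035,0,0,0],[0,0.02,0,-0.035,0,0,0],[0,0.045,0,-0.035,0,0,0],[0,0.045,0,-0.035,0,0,0],[0,0.045,0,-0.025,0,0,0],[0,0.045,0,-0.016,0,0,0],[0,0.045,0,-0.013,0,0,0],[0,0.045,0,-0.013,0,0,0]])

```text
clock: 7.8
position: [0.4853, 0.056, -0.0057]
ee_rot: [0.8, 0.6, -0.0, -0.0]
ft_force: [0.0, -0.9, -0.2]
grip_width: 0.005
```

```bash
sed -i 's/w4.png/w5.png/' p.py; python3 p.py | head -3;  python3 -c "
import cv2;a=cv2.imread('pics/w5.png')[150:320,160:430];cv2.imwrite('pics/w5c.png',cv2.resize(a,None,fx=2.9,fy=2.9,interpolation=2))"
```

```text
7.8 [ 0.4852688   0.05603906 -0.00566539] [ 0.01126382 -0.90954249 -0.21353963] [-0.02303934  0.0278037  -0.02375637] 0.005109586250797317
pad z (np.int64(838), np.float64(19.7)) outer (np.int64(240), np.float64(19.5)) inner (np.int64(230), np.float64(20.0))
cover x range [-33.76727226  52.05941286]
```

View pics/w5c.png

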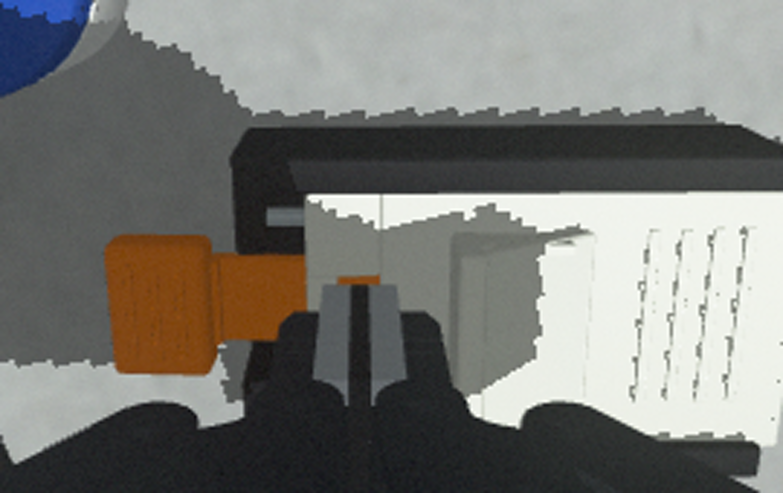

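The finger's right edge is at (400,340) in the crop and the step face at (455,300), so there's a gap of about 9 mm and they are aligned. I lower 2 mm and push gently.

Request:
servo_tool(motion=[[0,0.004,0,0.002,0,0,0],[0,0.007,0,0.002,0,0,0],[0,0.01,0,0.002,0,0,0],[0,0.013,0,0.002,0,0,0],[0,0.016,0,0.002,0,0,0],[0,0.02,0,0.002,0,0,0],[0,0.024,0,0.002,0,0,0],[0,0.028,0,0.002,0,0,0],[0,0.032,0,0.002,0,0,0],[0,0.036,0,0.002,0,0,0],[0,0.04,0,0.002,0,0,0],[0,0.044,0,0.002,0,0,0],[0,0.048,0,0.002,0,0,0],[0,0.052,0,0.002,0,0,0],[0,0.056,0,0.002,0,0,0],[0,0.06,0,0.002,0,0,0]])

```text
clock: 9.85
position: [0.5024, 0.114, -0.0073]
ee_rot: [0.8, 0.6, -0.0, 0.0]
ft_force: [-1.3, -2.9, 1.7]
grip_width: -0.0
```

```bash
sed -i 's/w5.png/w6.png/' p.py; python3 p.py | head -3
```

```text
9.85 [ 0.50237385  0.11400344 -0.00730368] [-1.34007874 -2.86942468  1.67641356] [-0.52277166  0.15284396 -0.02666538] -0.00017452192410618173
pad z (np.int64(996), np.float64(23.9)) outer (np.int64(241), np.float64(24.1)) inner (np.int64(276), np.float64(23.8))
cover x range [ 24.57331198 107.00442618]
```

Request:
servo_tool(motion=[[0,0.004,0,0,0,0,0],[0,0.008,0,0,0,0,0],[0,0.012,0,0,0,0,0],[0,0.016,0,0,0,0,0],[0,0.02,0,0,0,0,0],[0,0.023,0,0,0,0,0],[0,0.026,0,0,0,0,0],[0,0.028,0,0,0,0,0],[0,0.03,0,0,0,0,0]])

```text
clock: 11.02
position: [0.5107, 0.1428, -0.0074]
ee_rot: [0.8, 0.6, -0.0, -0.0]
ft_force: [-0.4, -1.2, -0.2]
grip_width: -0.003
```

```bash
sed -i 's/w6.png/w7.png/' p.py; python3 p.py | head -3;  python3 -c "
import cv2;a=cv2.imread('pics/w7.png')[130:330,140:500];cv2.imwrite('pics/w7c.png',cv2.resize(a,None,fx=2.2,fy=2.2,interpolation=2))"
```

```text
11.025 [ 0.51066867  0.14281101 -0.00736627] [-0.44613338 -1.1952689  -0.18046594] [-0.31509543  0.13085322  0.04101669] -0.0025955043325414724
pad z (np.int64(1012), np.float64(23.9)) outer (np.int64(223), np.float64(24.2)) inner (np.int64(315), np.float64(23.6))
cover x range [-47.71305445  90.08959921]
```

View pics/w7c.png

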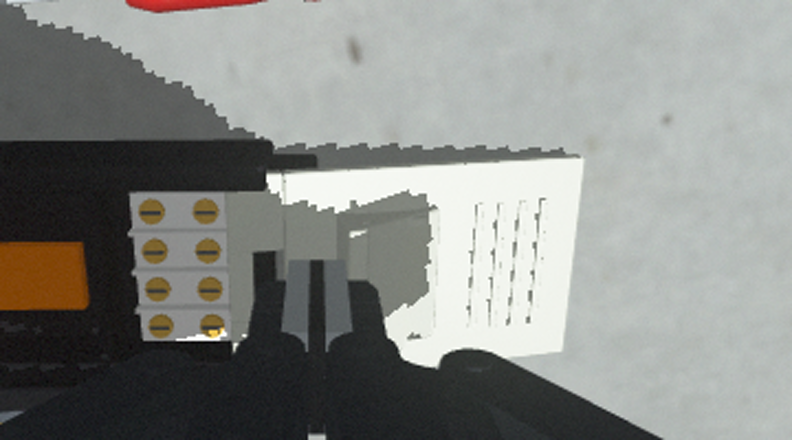

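The cover is nearly out. Its front is tipped and its rear edge at (228,270) is still on the box, with the step just ahead of the finger at (350,290). I keep pushing slowly.

Request:
servo_tool(motion=[[0,0.003,0,0,0,0,0],[0,0.006,0,0,0,0,0],[0,0.009,0,0,0,0,0],[0,0.012,0,0,0,0,0],[0,0.015,0,0,0,0,0],[0,0.017,0,0,0,0,0],[0,0.017,0,0,0,0,0]])

```text
clock: 11.95
position: [0.5155, 0.1593, -0.0073]
ee_rot: [0.8, 0.6, 0.0, -0.0]
ft_force: [0.2, -0.4, 0.2]
grip_width: -0.002
```

```bash
sed -i 's/w7.png/w8.png/' p.py; cat >> p.py <<'E'
w=(b.min(-1)>150)&(abs(H[...,1])<24)&(H[...,0]>40)&(H[...,0]<165)
for x0 in range(40,165,8):
    s=(H[...,0]>=x0)&(H[...,0]<x0+8)&(abs(H[...,1]-10)<14)&(H[...,2]<60); print(x0,s.sum(),np.percentile(H[s][:,2],[20,50,80]).round(1) if s.any() else "")
E
python3 p.py | grep -v '('; python3 -c "
import cv2;a=cv2.imread('pics/w8.png')[130:330,140:500];cv2.imwrite('pics/w8c.png',cv2.resize(a,None,fx=2.2,fy=2.2,interpolation=2))"
```

```text
11.95 [ 0.51552185  0.15932119 -0.00729177] [ 0.23423374 -0.38677367  0.2360574 ] [0.01961543 0.02843023 0.01089359] -0.0019549360225569923
cover x range [17.83536922 93.86546016]
40 566 [ 7.2 15.7 16.7]
48 575 [10.3 11.1 11.6]
56 561 [ 0.2 10.4 11.2]
64 972 [ 9.7 10.7 47.2]
72 995 [ 9.5 23.2 50.5]
80 976 [17.1 20.9 47.4]
88 734 [ 9.7 14.7 16.9]
96 586 [ 7.5  9.6 11.6]
104 585 [6.3 6.8 7.3]
112 597 [5.8 6.3 7. ]
120 571 [5.2 5.7 6.4]
128 564 [4.5 5.  5.6]
136 454 [3.9 4.3 4.8]
144 528 [-1.3 -0.8 -0.4]
152 542 [-1.4 -0.8 -0.3]
160 555 [-1.4 -0.9 -0.4]
```

View pics/w8c.png

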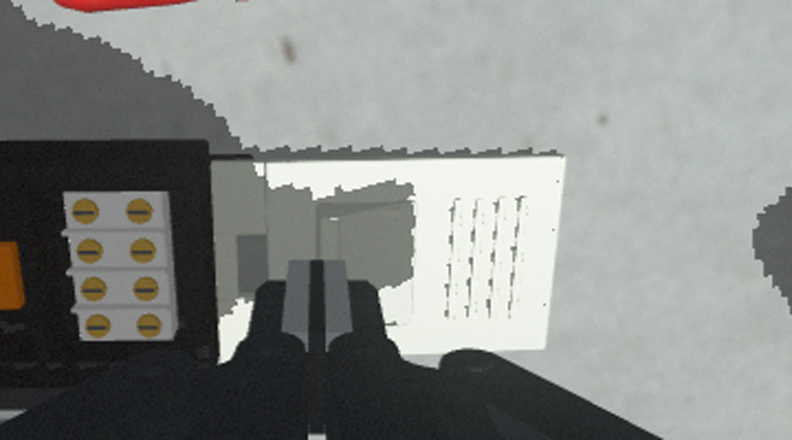

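The cover is off the rails but its rear edge (about x=49.5) sits on the ears, with the plate top at 11 mm there against 4 mm at the front. I back the finger off behind the step, lower it and push about 15 mm more.

Request:
servo_tool(motion=[[0,0,0,-0.003,0,0,0],[0,-0.013,0,-0.003,0,0,0],[0,-0.013,0,-0.003,0,0,0],[0,-0.013,0,0.006,0,0,0],[0,-0.013,0,0.011,0,0,0],[0,-0.013,0,0.0125,0,0,0],[0,-0.013,0,0.0125,0,0,0],[0,-0.01,0,0.0125,0,0,0],[0,-0.008,0,0.0125,0,0,0],[0,-0.006,0,0.0125,0,0,0],[0,-0.004,0,0.0125,0,0,0],[0,-0.001,0,0.0125,0,0,0],[0,0.002,0,0.0125,0,0,0],[0,0.005,0,0.0125,0,0,0],[0,0.007,0,0.0125,0,0,0],[0,0.009,0,0.0125,0,0,0],[0,0.009,0,0.0125,0,0,0]])

```text
clock: 14.12
position: [0.518, 0.168, -0.0198]
ee_rot: [0.8, 0.6, 0.0, -0.0]
ft_force: [-0.4, -1.4, -0.6]
grip_width: 0.002
```

```bash
sed -i 's/w8.png/w9.png/' p.py;python3 p.py | grep -v '('
```

```text
14.125 [ 0.51804573  0.1679717  -0.01980006] [-0.38432963 -1.42384368 -0.57573689] [-0.0387687  -0.02415353 -0.02746608] 0.0019432821082106466
cover x range [92.61828779 94.67349484]
40 753 [ 6.1 15.4 16.6]
48 579 [-1.  -0.2  5.8]
56 677 [-1.2 -0.6  2.6]
64 710 [3.6 4.3 5. ]
72 1111 [ 3.4 19.  42. ]
80 1480 [ 4.4 37.5 51.5]
88 1187 [ 4.7 21.8 44.3]
96 927 [ 9.  14.7 33.9]
104 768 [ 5.2 10.4 12.1]
112 646 [4.3 6.4 8. ]
120 665 [3.6 4.1 4.6]
128 687 [3.8 4.4 5. ]
136 654 [3.8 4.4 4.9]
144 670 [3.7 4.3 4.9]
152 551 [3.6 4.1 4.5]
160 536 [-1.3 -0.9 -0.4]
```

The cover lies flat, with its top at 4.3 mm throughout and its rear edge past 60 mm. I back off, rise, and check.

Request:
servo_tool(motion=[[0,-0.004,0,0,0,0,0],[0,-0.004,0,-0.01,0,0,0],[0,-0.004,0,-0.05,0,0,0],[0,-0.004,0,-0.1,0,0,0],[0,-0.034,0,-0.16,0,0,0],[0,-0.05,0,-0.2,0,0,0],[0,-0.05,0,-0.2,0,0,0],[0,-0.05,0,-0.2,0,0,0]])

```text
clock: 15.18
position: [0.5038, 0.12, 0.1802]
ee_rot: [0.8, 0.6, 0.0, -0.0]
ft_force: [-0.7, 1.0, -0.8]
grip_width: -0.002
```

```bash
python3 - <<'E'
from h import *
o=monitor.get_obs(); print(o["clock"],o["position"],o["ft_force"])
T=T_wc("wrist"); im,d=eyes.camera("wrist"); cv2.imwrite("pics/w10.png",im); P=cloud("wrist",d,T)
find("wrist",["cover","tab_pad","driver_red","jar_paste","chip_box","strip_carrier"],T)
x=np.array([.2807,.9598]); y=np.array([-x[1],x[0]]); c=np.array([.4937,.0863])
H=np.stack([(P[...,:2]-c)@x,(P[...,:2]-c)@y,P[...,2]],-1)*1000
m=(H[...,2]>2.3)&(H[...,2]<25)&(H[...,0]>56)&(H[...,0]<190)&(abs(H[...,1])<45)&(im.min(-1)>120)
print(m.sum(),cv2.minAreaRect(H[m][:,:2].astype(np.float32)),np.percentile(H[m][:,2],[5,50,95]))
E
```

```text
15.175 [0.50376442 0.11999294 0.18016821] [-0.65631177  0.9824364  -0.80374989]
wrist cover 0.88 [0.5239 0.1951 0.0011]
wrist tab_pad 0.84 [0.478  0.0407 0.015 ]
wrist driver_red 0.7 [0.4329 0.142  0.0114]
wrist jar_paste 0.57 [0.4006 0.0158 0.0345]
wrist jar_paste 0.38 [0.5486 0.0583 0.0383]
wrist chip_box 0.75 [ 0.521  -0.0548  0.0173]
wrist strip_carrier 0.89 [0.5482 0.0607 0.0407]
wrist strip_carrier 0.29 [ 0.5207 -0.0565  0.0158]
3245 ((107.47148132324219, 0.8431663513183594), (102.79551696777344, 57.75448989868164), 0.025465914979577065) [ 3.00226949  4.37572866 15.39746462]
```

View pics/w10.png

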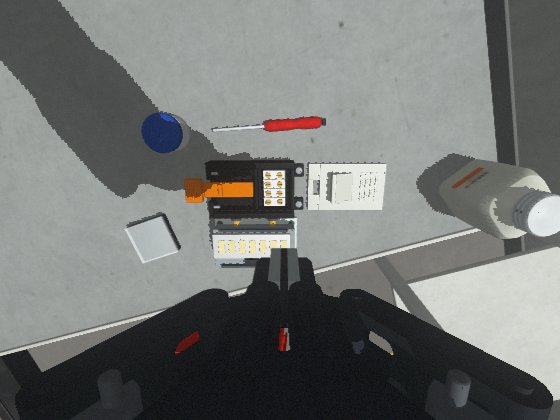

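The final picture shows the cover flat at (347,186), just past the ears at (298,170) and (298,202). The tab is up, and the driver, pot, chip box and strip are in place. I hand in.

```bash
python3 -c "
from workcell import ticket; print(ticket.hand_in())"
```

```text
the job is handed in; nothing more can be done
None
```

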